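# Fetch the bushing from behind the containers

## Robot

A 6-joint arm with a two-finger parallel gripper is mounted at the origin on the work surface. World frame = base frame: x ahead of the robot, y to its left, z up, the work surface at z = 0. Lengths are in m, angles in rad, forces in N, time in s.
With the tool pointing down it reaches from about 0.35 to 0.975 m from the base axis. Payload 4.9 kg.
Tool frame: the origin (TCP) lies at the very end of the fingers, on their centre line; the grasp point (between the pads) lies 19 mm behind it; z points along the fingers, x is the direction in which the jaws open and shut, and the axes are right-handed (so a half turn about z gives the same grasp; the last joint's range is limited). The gripper opens to 85 mm and grips with 20 to 120 N. Pads are 22 mm wide; open, the fingers measure 114 mm over their backs; the gripper's body (76 mm by 85 mm) begins 54 mm behind the grasp point. The pads swing forward as they close: fully open they stand 13 mm farther back than shut.
Start: joints at [-1.289, 0.053, 1.613, -0, 1.476, -0.119], TCP at [0.244, -0.575, 0.231] pointing down, gripper open.
Joint ranges: [-3.01, 3.01], [-1.01, 2.22], [0.06, 2.58], [-1.02, 4.17], [0.09, 2.62], [-3.14, 3.14]. Speed limits (rad/s): [2.57, 2.57, 3.14, 3.14, 3.14, 3.14].

## Interface

Orientations are given as a rotation vector (axis times angle).
In Python, from station import readout, viewer, ctrl, nets gives the robot as it stands. The module is installed in compiled form; this text tells all that it offers.
- The arm moves only by the tool step_arm, never from a script. Its argument "moves" is a list that holds one entry, the list of rows, each a list of 4 numbers: the shift along the world's x, y, z in cm, then the turn about the world's z in rad. In form: [[[dx, dy, dz, yaw], ...]]. A call has 1 to 10 rows; each row shifts and turns the commanded pose from where the row before left it; what a row does not reach is not made up. A row lasts 1/12 s, in which the tool goes at most 41.7 mm and 7.16 degrees, less where a joint would pass 70% of its speed; a pose out of reach is approached as far as the arm can. A call is refused whole if a number of a shift passes 4.17 or a number of a turn 0.125, either way. A call with a gripper value outside its range is refused whole. "grip" is the closure, from 0 (fully open) to 1 (shut), set as the call begins (left out, the last holds). The fingers move at their own pace and stop on an object; "squeeze" is the grip in N (left out, the last holds). Time passes only in rows, so rows that do not move let the fingers close. It gives the time, the measured TCP pose, the force and the opening at its end, in the units of the state.
- readout.get_obs(): the state, without advancing time (a new reading comes with each control period).
- viewer.get_image(name): name is "side" or "top"; returns the picture (400x640x3 uint8, blue, green, red); there is no depth.
- viewer.calibration(name): a dict with "camera_matrix" (3x3 intrinsics, pixels), "k1" (the pictures are not rectified: a ray, as slopes to the right and down, at radius r is drawn at 1 + k1 r^2 times it, then the intrinsics apply), "R" (3x3) and "t" (3): a world point X has camera coordinates R X + t. Camera axes: x right, y down, z forward; pixel columns grow to the right and rows downward; lengths in m; the calibration is good to about 2 mm. A picture is of the moment at which its call begins. calibration takes no time and is no camera call.
- ctrl.finish_job(): hands the job in, once; it reports no verdict.
Trained networks look in the newest picture that a camera, given by its name, has taken for a name from the list of things; names that differ only in an ending like _2 or _b are one class to them, and where a whole thing is asked for, a point or a joint stands for the part that bears it (a point fixed in the world has none). Each returns a list of dicts, best first, with "confidence" (0 to 1); they miss things now and then, are a little off and sometimes report something else, mostly with a low value. They report only what shows in the picture. A call takes as long as a camera call.
- nets.masks_of(camera, thing): "region" (400x640 bool, what is visible of it) and "box" ([left, top, right, bottom] in pixels, round what is visible of it).
- nets.pinpoint(camera, thing): "at" ([column, row] in pixels: a listed point, or the origin of a listed thing).
The state is a dict: "t": time; "q": joint angles; "dq": joint speeds; "effort": joint torques, N m; "tool_pos": TCP position; "tool_rot": TCP orientation; "contact_force": force on the tool from outside, world axes, zero at the start; "wrist_torque": the same for the moment, N m; "opening": finger opening in m.
Only numpy, scipy, OpenCV 4.12 (cv2) and the standard library are available. Lean on these libraries where they do the work, as an engineer would, in place of code of your own. Each camera call takes 0.05 s, during which the arm holds its last target. There are 200 camera calls.

## Task

Get the brass bushing out from among the three containers on the grey storage mat and stand it upright on the black disc in the middle of the aluminium plate. First move all three containers out of the way into the grey side tray, standing upright, before you move the bushing; leave them there until the bushing is on the plate, and then put each one back upright in the middle of the spot of its own colour. Set everything down gently: drop nothing and knock nothing over.

Things in the scene. Friction and masses are not known exactly. Their poses are not given: they have to be found in the camera images.
- red_bottle_mid (a point): Aluminium bottle with a red band and a red cap (32 mm across). Upright, 50 mm in diameter up to 78 mm from its foot, narrower above, 100 mm tall, 0.18 to 0.35 kg. At the start it stands centred on the disc of its own colour. Point: on its axis half-way up, 50 mm above its foot; z is its axis, up.
- yellow_can_mid (a point): Yellow spray can with two thin steel bands and a yellow cap (42 mm across). Upright, 50 mm in diameter up to 78 mm from its foot, narrower above, 100 mm tall, 0.18 to 0.35 kg. At the start it stands centred on the disc of its own colour. Point: on its axis half-way up, 50 mm above its foot; z is its axis, up.
- blue_cartridge_mid (a point): Blue cartridge with a white paper band and a small blue nozzle (22 mm across) on top. Upright, 50 mm in diameter up to 78 mm from its foot, narrower above, 100 mm tall, 0.18 to 0.35 kg. At the start it stands centred on the disc of its own colour. Point: on its axis half-way up, 50 mm above its foot; z is its axis, up.
- bushing_mid (a point): Brass bushing, upright, 40 mm across, 40 mm tall, foot flange 48 mm across and 7 mm high, black mark on top, 0.18-0.35 kg. It stands on the grey mat between the containers: two on opposite sides, axes 64 mm from its own, the third on the robot's side, 75 mm away; a gripper does not fit around it until they are gone. Point: on its axis half-way up, 20 mm above its foot; z up.
- spot_red: Flat red disc, 70 mm across and 2 mm thick, fixed on the grey storage mat (mat 12 mm thick, 190 x 220 mm, lying flat on the bench), the home of the red container. Origin at the centre of its underside, so its top is 2 mm above the origin; z up.
- spot_yellow: Flat yellow disc, 70 mm across and 2 mm thick, fixed on the grey storage mat (mat 12 mm thick, 190 x 220 mm, lying flat on the bench), the home of the yellow container. Origin at the centre of its underside, so its top is 2 mm above the origin; z up.
- spot_blue: Flat blue disc, 70 mm across and 2 mm thick, fixed on the grey storage mat (mat 12 mm thick, 190 x 220 mm, lying flat on the bench), the home of the blue container. Origin at the centre of its underside, so its top is 2 mm above the origin; z up.
- side_tray: Low open grey tray, fixed, on the left or on the right of the bench: 260 mm long along its x, 140 mm wide along its y, rim 18 mm high, walls and floor 4 mm thick. Origin at the centre of its underside, so its inner floor is 4 mm above the origin; z up. Empty at the start; three containers fit in a row along its x, 80 mm apart.
- plate: Square aluminium plate, fixed, on the other side of the bench from the tray: 140 x 140 mm, 12 mm thick, with a flush black disc 64 mm across in the middle of its top and four low dark bolt heads at its corners. Origin at the centre of its underside, so its top is 12 mm above the origin; z up.

How it is judged:
By the outcome, as a careful person would: the job done as asked, in the order asked, and still so for the second after the job is handed in, with the robot touching nothing.
It also fails if it takes over 141 s, if anything falls off the work surface, if the arm or the gripper's body presses on something with over 40 N, if the wrist force passes 120 N, or if a joint passes its speed limit or range.

## Working session

There is one attempt and no reset: what is moved stays moved. The work goes in short steps, Python scripts to look and compute and a tool call to move; the robot and the scene stay as the last step left them, time stands still between calls to the robot, and variables do not carry over. Pictures are saved under pics/ and viewed, about 12 in all and at most 16, crops included, and the job is handed in when it is done.

Besides the shell and the picture viewer there is one more tool, called after "Call:" as name([rows], argument=value, ...), one row to a line, values as JSON. step_arm: Moves the arm, as the interface text tells. Its arguments: {"type":"object","properties":{"moves":{"type":"array","items":{"type":"array","items":{"type":"array","items":{"type":"number"}}}},"grip":{"type":"number"},"squeeze":{"type":"number"}},"required":["moves"]}

```bash
mkdir -p pics; cat > h.py <<'E'
import numpy as np, cv2
from station import readout, viewer, ctrl, nets
def ray(cam,px):
    c=viewer.calibration(cam);K=np.array(c["camera_matrix"]);R=np.array(c["R"]);t=np.array(c["t"])
    d=cv2.undistortPoints(np.array([[px]],float),K,np.array([c["k1"],0,0,0,0.]))[0,0] if False else None
    u=np.linalg.inv(K)@np.array([px[0],px[1],1.]);s=u[:2].copy()
    for _ in range(20): s=u[:2]/(1+c["k1"]*(s@s))
    return -R.T@t, R.T@np.array([s[0],s[1],1.])
def onz(cam,px,z):
    o,d=ray(cam,px);return o+d*(z-o[2])/d[2]
def tri(p1,p2,c1="side",c2="top"):
    (a,d),(b,e)=ray(c1,p1),ray(c2,p2)
    s=np.linalg.lstsq(np.c_[d,-e],b-a,rcond=None)[0]
    P,Q=a+d*s[0],b+e*s[1];return (P+Q)/2,np.linalg.norm(P-Q)
E
cat > m.py <<'E'
from h import *
np.set_printoptions(precision=4,suppress=True)
o=readout.get_obs();print(o["t"],o["tool_pos"],o["tool_rot"])
im={c:viewer.get_image(c) for c in("side","top")}
for c in im: cv2.imwrite(f"pics/a_{c}.png",im[c]); print(c,-np.array(viewer.calibration(c)["R"]).T@np.array(viewer.calibration(c)["t"]))
Z=dict(red_bottle_mid=.064,yellow_can_mid=.064,blue_cartridge_mid=.064,bushing_mid=.032,spot_red=.012,spot_yellow=.012,spot_blue=.012,side_tray=0,plate=0)
for n in Z:
    r={c:nets.pinpoint(c,n) for c in im}
    for c in r: print(n,c,[(np.round(k["at"],1),round(k["confidence"],2),onz(c,k["at"],Z[n])[:2]) for k in r[c][:2]])
    if r["side"] and r["top"]: print("   tri",*tri(r["side"][0]["at"],r["top"][0]["at"]))
E
python3 m.py
```

```text
0.0 [ 0.2437 -0.5749  0.2301] [-2.6181  1.734   0.0024]
side [ 0.4986 -0.538   0.727 ]
top [ 0.4314 -0.0148  1.0712]
red_bottle_mid side [(array([338.9, 234.7]), 0.86, array([ 0.5811, -0.072 ]))]
red_bottle_mid top [(array([346.2, 185.7]), 0.95, array([ 0.5871, -0.0724]))]
   tri [ 0.584  -0.0724  0.0651] 0.00591225636475424
yellow_can_mid side [(array([328.6, 185.9]), 0.79, array([0.5741, 0.0567]))]
yellow_can_mid top [(array([293.4, 191. ]), 0.82, array([0.5745, 0.0536])), (array([322.6, 220.4]), 0.25, array([ 0.5043, -0.0161]))]
   tri [0.5738 0.0533 0.0679] 0.00029956195111134306
blue_cartridge_mid side [(array([297.3, 211.4]), 0.79, array([ 0.5037, -0.0073]))]
blue_cartridge_mid top [(array([322.4, 218.1]), 0.69, array([ 0.5097, -0.0156])), (array([297.4, 193.6]), 0.25, array([0.5683, 0.044 ]))]
   tri [ 0.5062 -0.0158  0.0751] 0.005280315315670412
bushing_mid side [(array([338. , 218.6]), 0.72, array([ 0.5881, -0.0082]))]
bushing_mid top [(array([320.3, 190.9]), 0.7, array([ 0.5792, -0.0105]))]
   tri [ 0.5834 -0.0104  0.0342] 0.008770653598241258
spot_red side [(array([338.4, 
[... 369 characters left out ...]
pot_blue side [(array([297.7, 232.1]), 0.52, array([ 0.5019, -0.0215]))]
spot_blue top [(array([322.6, 221. ]), 0.78, array([ 0.5066, -0.0161]))]
   tri [ 0.5045 -0.0164  0.0054] 0.005145196022076275
side_tray side [(array([300.7, 362.7]), 0.77, array([ 0.4912, -0.293 ]))]
side_tray top [(array([433.6, 231.4]), 0.6, array([ 0.4816, -0.2925])), (array([298.5, 191.2]), 0.18, array([0.5831, 0.0449]))]
   tri [ 0.4864 -0.2926 -0.0024] 0.009546653726475703
plate side [(array([293.3, 134.4]), 0.82, array([0.5077, 0.3029]))]
plate top [(array([196. , 224.6]), 0.89, array([0.4981, 0.3044])), (array([290.8, 188.2]), 0.53, array([0.5908, 0.0646]))]
   tri [ 0.503   0.3057 -0.0031] 0.009503633708879813
```

```bash
python3 - <<'E'
import cv2,numpy as np
s=cv2.imread("pics/a_side.png");t=cv2.imread("pics/a_top.png")
cv2.imwrite("pics/v1.png",cv2.resize(t[110:330,140:540],None,fx=2,fy=2,interpolation=3)[:, :800])
cv2.imwrite("pics/v2.png",s)
E
```

```text
(no output)
```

View pics/v1.png

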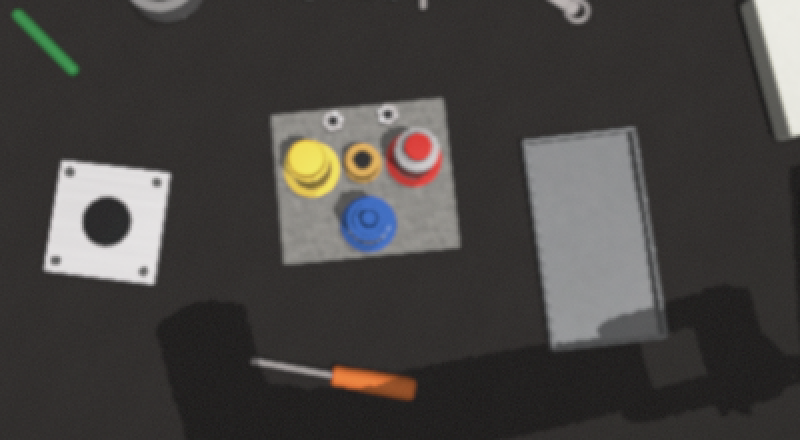

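View pics/v2.png

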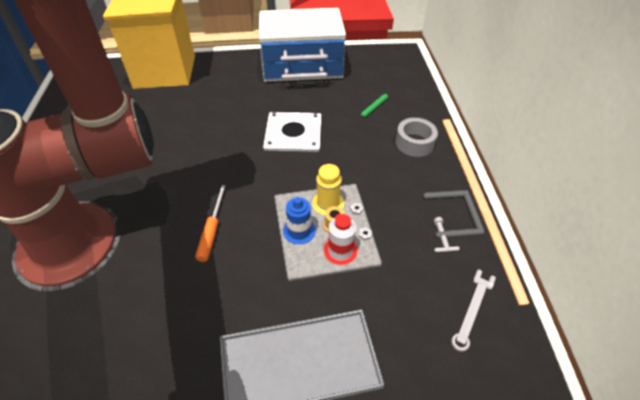

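The top view shows yellow (310,165), bushing (362,160), red (415,150) and blue (368,222) on the mat, the tray on the right and the plate on the left. The side view agrees. Fitting the known layout (64/64/75 mm) gives bushing (.580,-.010), red (.585,-.073), yellow (.574,.054) and blue (.505,-.0155). Blue goes first.

Call:
step_arm([
  [[1.74,3.73,0,0],[1.74,3.73,0,0],[1.74,3.73,0,0],[1.74,3.73,0,0],[1.74,3.73,0,0],[1.74,3.73,0,0],[1.74,3.73,0,0],[1.74,3.73,0,0],[1.74,3.73,0,0],[1.74,3.73,0,0]],
], grip=0, squeeze=40)

```text
t: 1.83
tool_pos: [0.4183, -0.2006, 0.2317]
tool_rot: [-2.619, 1.735, -0.002]
contact_force: [0.8, -0.9, 0.7]
opening: 0.0852
```

```bash
cat > m2.py <<'E'
from h import *
np.set_printoptions(precision=4,suppress=True)
for c in("side","top"):
    im=viewer.get_image(c); g=im.max(2)
    for n,Zc in(("plate",.012),("side_tray",.018)):
        r=nets.masks_of(c,n)
        if not r: print(c,n,"none");continue
        m=r[0]["region"].astype(np.uint8)
        k=cv2.convexHull(np.argwhere(m)[:,::-1].astype(np.int32))
        if n=="plate":
            h=np.zeros_like(m);cv2.fillConvexPoly(h,k,1);h=cv2.erode(h,np.ones((5,5)))
            N,_,st,ce=cv2.connectedComponentsWithStats((h&(g<110)).astype(np.uint8))
            i=1+st[1:,4].argmax();print(c,"disc",ce[i],st[i,4],onz(c,ce[i],Zc)[:2])
        P=np.array([onz(c,p[0],Zc)[:2] for p in k.astype(float)])
        print(c,n,r[0]["confidence"],cv2.minAreaRect((P*1000).astype(np.float32)))
E
python3 m2.py
```

```text
side disc [292.9163 129.0308] 227 [0.5076 0.3103]
side plate 0.66 ((505.9815368652344, 302.8421325683594), (150.738037109375, 138.3956298828125), 84.3555908203125)
side side_tray 0.77 ((488.3867492675781, -296.199951171875), (260.734619140625, 143.87588500976562), 6.554855823516846)
top disc [192.8082 220.3333] 438 [0.508  0.3093]
top plate 0.67 ((506.7796325683594, 307.99932861328125), (141.2301025390625, 140.68466186523438), 81.85563659667969)
top side_tray 0.73 ((488.893798828125, -294.60760498046875), (262.71051025390625, 143.381103515625), 6.497786521911621)
```

Call:
step_arm([
  [[1.74,3.73,0,0],[1.74,3.73,0,0],[1.74,3.73,0,0],[1.74,3.73,0,0],[1.74,3.73,0,0],[0,0,-4,0],[0,0,-4,0],[0,0,-3,0],[0,0,-1,0],[0,0,0,0]],
])

```text
t: 2.97
tool_pos: [0.5024, -0.017, 0.1077]
tool_rot: [2.614, -1.736, -0.01]
contact_force: [0.4, 0.0, 0.4]
opening: 0.0852
```

```bash
python3 - <<'E'
from h import *
o=readout.get_obs();print(o["tool_pos"],o["tool_rot"])
s=viewer.get_image("side");t=viewer.get_image("top")
a=cv2.resize(s[120:300,210:410],(400,360),interpolation=3);b=cv2.resize(t[110:290,220:420],(400,360),interpolation=3)
cv2.imwrite("pics/v3.png",np.hstack([a,b]))
E
```

```text
[ 0.50239646 -0.01696401  0.10774125] [ 2.61449647 -1.73645028 -0.01034645]
```

View pics/v3.png

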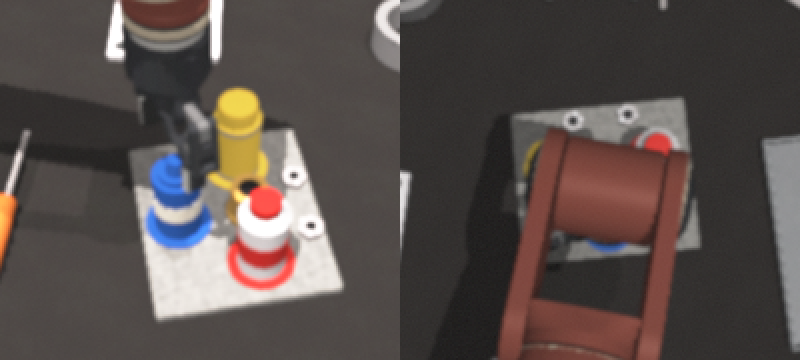

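```bash
python3 - <<'E'
from h import *
from scipy.spatial.transform import Rotation as Ro
o=readout.get_obs();R=Ro.from_rotvec(o["tool_rot"]).as_matrix();print(R.round(3))
c=viewer.calibration("side");K=np.array(c["camera_matrix"])
for s in(-.0425,-.057,.0425,.057,0):
    X=o["tool_pos"]+R@[s,0,-.013 if s else 0]
    v=np.array(c["R"])@X+c["t"];p=v[:2]/v[2];p=p*(1+c["k1"]*(p@p));u=K[:2,:2]@p+K[:2,2]
    print(s,X.round(3),((u-[210,120])*2).round())
E
```

```text
[[ 0.388 -0.922  0.002]
 [-0.922 -0.388 -0.   ]
 [ 0.001 -0.001 -1.   ]]
-0.0425 [0.489 0.022 0.126] [156. 121.]
-0.057 [0.484 0.035 0.126] [150. 112.]
0.0425 [ 0.522 -0.056  0.126] [195. 181.]
0.057 [ 0.528 -0.07   0.126] [202. 192.]
0 [ 0.506 -0.017  0.113] [175. 159.]
```

Call:
step_arm([
  [[0,0,-1.5,0],[0,0,-1.5,0],[0,0,-1.5,0],[0,0,-1.0,0],[0,0,-0.5,0],[0,0,0,0]],
])

```text
t: 3.57
tool_pos: [0.5053, -0.0164, 0.0518]
tool_rot: [-2.619, 1.735, -0.001]
contact_force: [-0.6, 0.6, 0.4]
opening: 0.0854
```

Call:
step_arm([
  [[0,0,0,0],[0,0,0,0],[0,0,0,0],[0,0,0,0],[0,0,0,0],[0,0,0,0]],
], grip=1)

```text
t: 4.07
tool_pos: [0.5059, -0.0163, 0.0527]
tool_rot: [-2.619, 1.734, -0.004]
contact_force: [-0.9, -0.9, 5.6]
opening: 0.049
```

```bash
python3 -c "
from h import *
o=readout.get_obs();print(o['tool_pos'],o['contact_force'],o['opening'])"
```

```text
[ 0.50593371 -0.01625667  0.05273037] [-0.91127896 -0.89116734  5.6468472 ] 0.04899433881790667
```

Call:
step_arm([
  [[0,0,1,0],[0,0,3,0],[0,0,4,0],[0,0,2,0],[-1.4,-3.8,0,0],[-1.4,-3.9,0,0],[-1.4,-3.9,0,0],[-1.4,-3.9,0,0],[-1.4,-3.9,0,0],[-1.4,-3.9,0,0]],
])

```text
t: 4.9
tool_pos: [0.4194, -0.25, 0.1512]
tool_rot: [-2.619, 1.734, 0.001]
contact_force: [0.9, 0.3, -1.5]
opening: 0.0494
```

Call:
step_arm([
  [[-1.3,-3.7,0,0],[-0.3,-2.0,0,0],[0,0,-4,0],[0,0,-3,0],[0,0,-2,0],[0,0,-0.8,0],[0,0,-0.4,0],[0,0,-0.3,0],[0,0,0,0]],
])

```text
t: 5.65
tool_pos: [0.4055, -0.3063, 0.0472]
tool_rot: [2.619, -1.734, 0.002]
contact_force: [-0.5, 0.6, -1.1]
opening: 0.0491
```

Call:
step_arm([
  [[0,0,-0.15,0],[0,0,-0.15,0],[0,0,-0.1,0],[0,0,-0.1,0],[0,0,0,0]],
])

```text
t: 6.07
tool_pos: [0.4054, -0.3065, 0.0427]
tool_rot: [2.619, -1.735, 0.002]
contact_force: [-2.4, 1.3, 4.6]
opening: 0.049
```

```bash
cat > look.py <<'E'
import sys
from h import *
o=readout.get_obs();print(o["tool_pos"],o["contact_force"],o["opening"])
s=viewer.get_image("side");t=viewer.get_image("top")
b=list(map(int,sys.argv[2:10]))
f=lambda i,x0,y0,x1,y1:cv2.resize(i[y0:y1,x0:x1],(400,360),interpolation=3)
cv2.imwrite(f"pics/{sys.argv[1]}.png",np.hstack([f(s,*b[:4]),f(t,*b[4:])]))
E
python3 look.py v4 190 220 410 400 360 140 500 300
```

```text
[ 0.40541636 -0.30645192  0.04272501] [-2.39417596  1.29791772  4.61277136] 0.04900328016890495
```

View pics/v4.png

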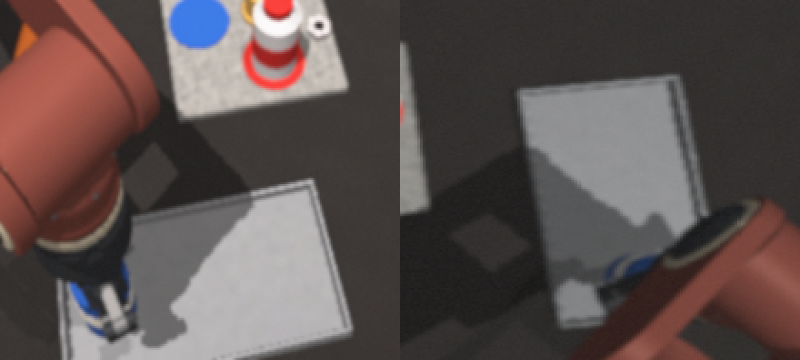

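Call:
step_arm([
  [[0,0,0,0],[0,0,0,0],[0,0,0,0],[0,0,2,0],[0,0,4,0],[0,0,4,0],[0,0,3,0.125],[0,0,0,0.125],[2.0,3.0,0,0.125],[2.0,3.0,0,0.125]],
], grip=0)

```text
t: 7.0
tool_pos: [0.4452, -0.2467, 0.1725]
tool_rot: [2.967, -1.03, 0.004]
contact_force: [0.2, -0.0, -0.4]
opening: 0.0854
```

Call:
step_arm([
  [[2.0,3.0,0,0.125],[2.0,3.0,0,0.125],[2.0,3.0,0,0.125],[2.0,3.0,0,0.125],[2.0,2.0,0,0.125],[2.0,2.0,0,0.125],[2.0,1.2,0,0],[2.0,0,0,0],[0,0,0,0],[0,0,0,0]],
], grip=0.1)

```text
t: 7.83
tool_pos: [0.6051, -0.0737, 0.1707]
tool_rot: [-3.139, -0.127, 0.002]
contact_force: [-0.7, 0.7, 0.3]
opening: 0.0767
```

```bash
cat > m3.py <<'E'
# spot centres by colour, both views
import sys
from h import *
np.set_printoptions(precision=4,suppress=True)
o=readout.get_obs();print(o["tool_pos"],o["tool_rot"],o["opening"])
for n in sys.argv[1:]:
  for c in("side","top"):
    im=viewer.get_image(c);h=cv2.cvtColor(im,cv2.COLOR_BGR2HSV)
    lo,hi={"blue":(100,130),"yellow":(20,35),"red":(170,190)}[n]
    H=h[...,0].astype(int); H=np.where(H<10,H+180,H) if n=="red" else H
    m=((H>=lo)&(H<=hi)&(h[...,1]>130)&(h[...,2]>60)).astype(np.uint8)
    N,_,st,ce=cv2.connectedComponentsWithStats(m)
    for i in range(1,N):
        p=onz(c,ce[i],.014)
        if st[i,4]>40 and .4<p[0]<.7 and -.15<p[1]<.15: print(n,c,ce[i],st[i],p[:2])
E
python3 m3.py blue; python3 look.py v5 210 120 410 300 220 110 420 290
```

```text
[ 0.6051 -0.0737  0.1707] [-3.1389 -0.1269  0.0015] 0.07668247777843032
blue side [299.03   230.5095] [284 218  32  26 634] [ 0.5049 -0.019 ]
[ 0.60419972 -0.07412349  0.17083935] [0.40450981 0.54511986 0.07097845] 0.07660080436503379
```

View pics/v5.png

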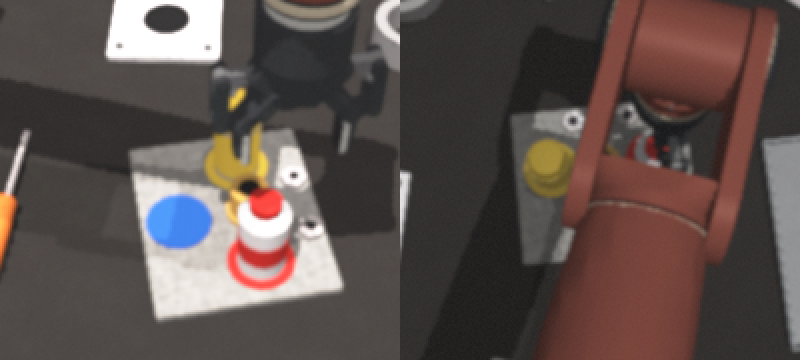

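Call:
step_arm([
  [[-1.0,0,0,0],[-1.0,0,0,0],[0,0,0,0],[0,0,-3,0],[0,0,-3,0],[0,0,-2,0],[0,0,-2,0],[0,0,-1.3,0],[0,0,-0.7,0],[0,0,0,0]],
])

```text
t: 8.87
tool_pos: [0.5836, -0.0737, 0.0497]
tool_rot: [-3.138, -0.125, 0.004]
contact_force: [0.0, 0.9, -0.0]
opening: 0.0768
```

Call:
step_arm([
  [[0,0,0,0],[0,0,0,0],[0,0,0,0],[0,0,0,0],[0,0,0,0],[0,0,0,0]],
], grip=1)

```text
t: 9.37
tool_pos: [0.5861, -0.0743, 0.0533]
tool_rot: [3.138, 0.126, 0.004]
contact_force: [-2.2, -0.2, 6.2]
opening: 0.0493
```

Call:
step_arm([
  [[0,0,1,0],[0,0,3,0],[0,0,3,0],[-0.2,-3,1,0],[-0.2,-4,0,0],[-0.2,-4,0,0],[-0.2,-4,0,0],[-0.2,-4,0,0],[-0.2,-2.2,0,0],[0,0,0,0]],
])

```text
t: 10.2
tool_pos: [0.5717, -0.2905, 0.1312]
tool_rot: [3.138, 0.118, -0.001]
contact_force: [-0.3, 0.3, -2.3]
opening: 0.0492
```

Call:
step_arm([
  [[0,0,-3,0],[0,0,-3,0],[0,0,-1.5,0],[0,0,-0.7,0],[0,0,-0.3,0],[0,0,-0.15,0],[0,0,-0.15,0],[0,0,-0.1,0],[0,0,-0.1,0],[0,0,0,0]],
])

```text
t: 11.03
tool_pos: [0.574, -0.2866, 0.0433]
tool_rot: [3.138, 0.126, 0.004]
contact_force: [-0.7, 0.9, 2.6]
opening: 0.0491
```

Call:
step_arm([
  [[0,0,0,0],[0,0,0,0],[0,0,0,0],[0,0,2,0],[0,0,4,0],[0,0,4,0],[0,1,3,0],[0,3,0,0],[0,4,0,0],[0,4,0,0]],
], grip=0.1)

```text
t: 11.87
tool_pos: [0.5732, -0.1656, 0.1728]
tool_rot: [3.138, 0.122, 0.004]
contact_force: [0.9, 0.5, -0.6]
opening: 0.0767
```

Call:
step_arm([
  [[0,4,0,0],[0,4,0,0],[0,4,0,0],[0,4,0,0],[0,4,0,0],[0.1,1.9,0,0],[0,0,0,0],[0,0,-3,0],[0,0,-2,0],[0,0,0,0]],
])

```text
t: 12.7
tool_pos: [0.5706, 0.0525, 0.1163]
tool_rot: [-3.139, -0.125, 0.014]
contact_force: [-1.4, 0.3, -1.2]
opening: 0.0766
```

```bash
python3 look.py v6 210 100 410 400 220 110 480 300; python3 m3.py red yellow
```

```text
[0.57057815 0.05246057 0.11633148] [-1.42329888  0.32282432 -1.18765756] 0.07660472945842345
[0.5733 0.0523 0.1207] [ 3.139   0.1243 -0.003 ] 0.07677354975584572
red side [340.1253 249.9694] [324 236  33  28 718] [ 0.5854 -0.075 ]
red top [308.4701 184.2991] [302 148  12  75 351] [0.5986 0.0192]
red top [346.358  189.1325] [333 176  28  27 581] [ 0.5862 -0.0755]
yellow side [328.0275 187.1564] [314 164  29  45 946] [0.5781 0.0978]
yellow side [333.7292 229.9375] [325 226  19   7  48] [ 0.5779 -0.0237]
yellow top [300.2029 198.7536] [298 190   5  18  69] [0.5621 0.0398]
```

View pics/v6.png

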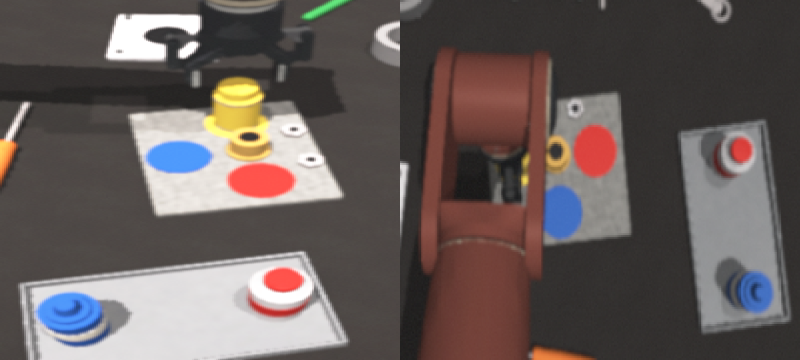

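Call:
step_arm([
  [[0,0,-2,0],[0,0,-2,0],[0,0,-1.5,0],[0,0,-1,0],[0,0,-0.5,0],[0,0,0,0]],
])

```text
t: 13.5
tool_pos: [0.5735, 0.0529, 0.0508]
tool_rot: [-3.139, -0.125, 0.002]
contact_force: [-0.1, 0.4, -0.8]
opening: 0.0769
```

Call:
step_arm([
  [[0,0,0,0],[0,0,0,0],[0,0,0,0],[0,0,0,0],[0,0,0,0],[0,0,0,0]],
], grip=1)

```text
t: 14.0
tool_pos: [0.5748, 0.053, 0.053]
tool_rot: [3.139, 0.126, 0.003]
contact_force: [-2.4, -0.3, 6.0]
opening: 0.0492
```

Call:
step_arm([
  [[0,0,1,0],[0,0,3,0],[0,0,4,0],[0,0,4,0],[-0.5,-3,1,0],[-1,-4,0,0],[-1,-4,0,0],[-1,-4,0,0],[-1,-4,0,0],[-1,-4,0,0]],
])

```text
t: 14.83
tool_pos: [0.5176, -0.1783, 0.1811]
tool_rot: [-3.139, -0.126, 0.0]
contact_force: [0.8, -0.6, -1.9]
opening: 0.049
```

Call:
step_arm([
  [[-1,-4,0,0],[-1,-4,0,0],[-1,-3.9,0,0],[0,0,0,0],[0,0,-3.5,0],[0,0,-3.5,0],[0,0,-3,0],[0,0,-2,0],[0,0,-1,0],[0,0,-0.4,0]],
])

```text
t: 15.67
tool_pos: [0.4874, -0.2945, 0.0447]
tool_rot: [-3.136, -0.126, 0.006]
contact_force: [-0.4, 0.3, -2.8]
opening: 0.0494
```

Call:
step_arm([
  [[0,0,-0.2,0],[0,0,-0.15,0],[0,0,-0.15,0],[0,0,-0.1,0],[0,0,0,0]],
])

```text
t: 16.08
tool_pos: [0.4899, -0.2968, 0.043]
tool_rot: [3.137, 0.126, 0.004]
contact_force: [-0.1, 0.0, -1.0]
opening: 0.0493
```

Call:
step_arm([
  [[0,0,-0.1,0],[0,0,0,0],[0,0,0,0]],
])

```text
t: 16.33
tool_pos: [0.4899, -0.2968, 0.043]
tool_rot: [3.137, 0.126, 0.003]
contact_force: [-3.5, 2.2, 7.2]
opening: 0.0493
```

Call:
step_arm([
  [[0,0,0,0],[0,0,0,0],[0,0,0,0],[0,0,0,0],[0,0,1.5,0],[0,0,4,0],[0,0,4,0],[0,1,3.5,0],[1,4,0,0],[1,4,0,0]],
], grip=0.2)

```text
t: 17.17
tool_pos: [0.5107, -0.2072, 0.1746]
tool_rot: [3.135, 0.12, 0.01]
contact_force: [1.5, 0.6, -1.5]
opening: 0.0683
```

```bash
python3 look.py v7 210 100 410 400 220 110 480 300; python3 m3.py yellow; python3 - <<'E'
from h import *
r={c:nets.pinpoint(c,"bushing_mid") for c in("side","top")}
for c in r:print(c,[(k["at"],k["confidence"],onz(c,k["at"],.032)) for k in r[c][:2]])
if r["side"] and r["top"]:print(tri(r["side"][0]["at"],r["top"][0]["at"]))
E
```

```text
[ 0.51069426 -0.2072043   0.17455339] [ 1.4702124   0.64317671 -1.53014614] 0.06831199418535297
[ 0.5099 -0.2019  0.1709] [-3.1376 -0.1337 -0.0024] 0.06832457704456557
yellow top [295.349 194.164] [282 181  27  27 573] [0.5736 0.052 ]
side [([334.5, 221.8], 0.46, array([ 0.57980329, -0.01597076,  0.032     ]))]
top [([322.8, 190.5], 0.74, array([ 0.58023164, -0.01666405,  0.032     ]))]
(array([ 0.57989125, -0.01666922,  0.03296743]), np.float64(0.00039977460371335707))
```

View pics/v7.png

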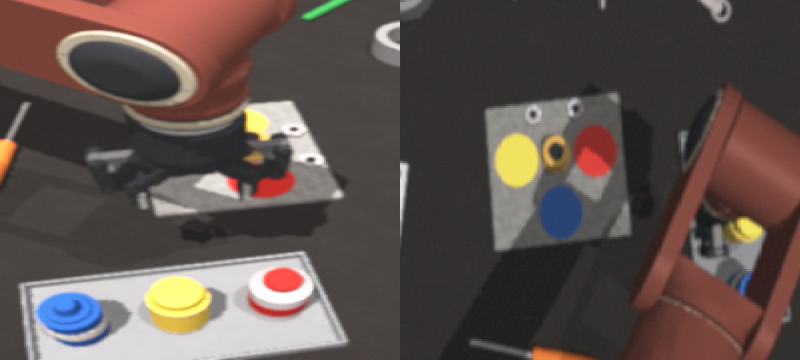

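```bash
python3 - <<'E'
from h import *
im=viewer.get_image("top");c=im[176:204,308:336];h=cv2.cvtColor(c,cv2.COLOR_BGR2HSV)
b=((h[...,0]>8)&(h[...,0]<24)&(h[...,1]>90)).astype(np.uint8)
N,l,st,ce=cv2.connectedComponentsWithStats(b);i=1+st[1:,4].argmax()
k=cv2.convexHull(np.argwhere(l==i)[:,::-1].astype(np.int32));print(st[i],cv2.minEnclosingCircle(k))
hull=np.zeros_like(b);cv2.fillConvexPoly(hull,k,1)
d=((c.max(2)<75)&(hull>0)&(l!=i)).astype(np.uint8);M=cv2.moments(d,True);p=np.array([M["m10"],M["m01"]])/M["m00"]+[308,176]
print("mark",p,M["m00"],onz("top",p,.052))
q=np.array(cv2.minEnclosingCircle(k)[0])+[308,176];print("hull",q,onz("top",q,.035))
E
```

```text
[  4   5  19  20 259] ((12.5, 15.0), 10.062405586242676)
mark [321.         189.40540541] 37.0 [ 0.58004048 -0.01229128  0.052     ]
hull [320.5 191. ] [ 0.57857214 -0.01102063  0.035     ]
```

Call:
step_arm([
  [[1.5,3.8,0,0],[1.5,3.8,0,0],[1.5,3.8,0,0],[1.5,3.8,0,0],[1.13,4.0,0,0],[0,0.14,-1,0],[0,0,-3,0],[0,0,-3,0],[0,0,-1.5,0],[0,0,0,0]],
])

```text
t: 18.35
tool_pos: [0.5765, -0.0134, 0.0797]
tool_rot: [-3.138, -0.123, 0.015]
contact_force: [-0.1, -1.2, -0.4]
opening: 0.0679
```

Call:
step_arm([
  [[0,0,-1.5,0],[0,0,-1.5,0],[0,0,-1.5,0],[0,0,-1,0],[0,0,-0.5,0],[0,0,-0.4,0],[0,0,0,0]],
])

```text
t: 18.93
tool_pos: [0.5802, -0.013, 0.0212]
tool_rot: [-3.139, -0.125, 0.0]
contact_force: [0.5, -0.3, 0.7]
opening: 0.0682
```

Call:
step_arm([
  [[0,0,0,0],[0,0,0,0],[0,0,0,0],[0,0,0,0],[0,0,0,0],[0,0,0,0]],
], grip=1)

```text
t: 19.43
tool_pos: [0.5811, -0.0127, 0.0226]
tool_rot: [3.139, 0.126, 0.003]
contact_force: [0.2, 0.1, 6.1]
opening: 0.0386
```

Call:
step_arm([
  [[0,0,1,0],[0,0,3,0],[0,0,2,0],[-0.8,3,0,0],[-0.9,4,0,0],[-0.9,4,0,0],[-0.9,4,0,0],[-0.9,4,0,0],[-0.9,4,0,0],[-0.9,4,0,0]],
])

```text
t: 20.27
tool_pos: [0.5164, 0.2591, 0.0806]
tool_rot: [3.139, 0.126, -0.003]
contact_force: [0.6, 0.8, -2.7]
opening: 0.0387
```

Call:
step_arm([
  [[-0.8,3,0,0],[-0.2,2.2,0,0],[0,0,0,0],[0,0,-2,0],[0,0,-1.5,0],[0,0,-0.8,0],[0,0,0,0],[0,0,0,0]],
])

```text
t: 20.93
tool_pos: [0.5076, 0.3087, 0.0376]
tool_rot: [3.138, 0.125, -0.003]
contact_force: [0.1, -0.2, -2.8]
opening: 0.0385
```

```bash
python3 look.py v8 230 80 350 180 150 170 270 270
```

```text
[0.5075948  0.30868021 0.03758799] [ 0.12093483 -0.15327713 -2.79144307] 0.038468772407477425
```

View pics/v8.png

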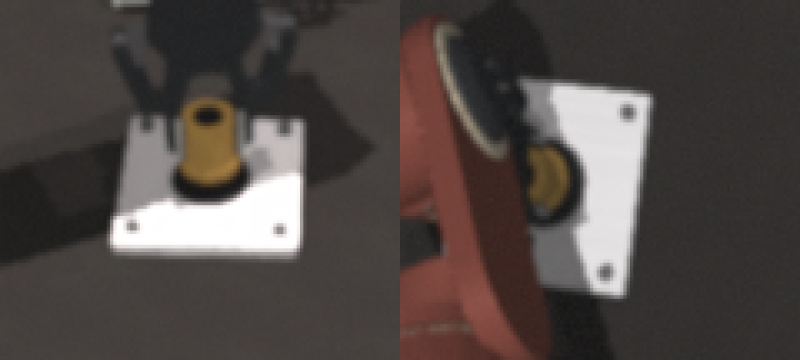

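Call:
step_arm([
  [[0,0,-0.6,0],[0,0,-0.4,0],[0,0,-0.25,0],[0,0,-0.15,0],[0,0,-0.1,0],[0,0,-0.1,0],[0,0,-0.1,0],[0,0,0,0],[0,0,0,0]],
])

```text
t: 21.78
tool_pos: [0.5082, 0.3095, 0.0226]
tool_rot: [3.139, 0.126, -0.001]
contact_force: [-4.6, -2.0, 5.4]
opening: 0.0389
```

Call:
step_arm([
  [[0,0,0,0],[0,0,0,0],[0,0,0,0],[0,0,1,0],[0,0,3,0],[0,0,4,0],[0,0,4,0],[0,-2,3,0],[0,-4,0,0],[0,-4,0,0]],
], grip=0.2)

```text
t: 22.62
tool_pos: [0.5102, 0.2098, 0.1762]
tool_rot: [-3.137, -0.13, -0.013]
contact_force: [0.5, -1.1, -0.4]
opening: 0.0685
```

Call:
step_arm([
  [[0,-4,0,0],[0,-4,0,0],[0,-4,0,0],[0,-4,0,0],[0,-4,0,0],[0,-4,0,0],[0,-4,0,0],[0,-4,0,0]],
])

```text
t: 23.28
tool_pos: [0.5081, -0.1126, 0.1725]
tool_rot: [3.138, 0.125, 0.003]
contact_force: [0.4, 0.4, 0.4]
opening: 0.0684
```

```bash
python3 look.py v9 230 80 350 180 150 170 270 270; python3 m3.py yellow blue red; python3 - <<'E'
from h import *
for c,z0 in(("side",0),("top",0)):
    im=viewer.get_image(c);h=cv2.cvtColor(im,cv2.COLOR_BGR2HSV);sl=(slice(80,180),slice(230,350)) if c=="side" else (slice(170,270),slice(150,270))
    o=np.array([sl[1].start,sl[0].start]);H=h[sl];g=im[sl].max(2)
    b=((H[...,0]>8)&(H[...,0]<26)&(H[...,1]>90)).astype(np.uint8)
    N,l,st,ce=cv2.connectedComponentsWithStats(b);i=1+st[1:,4].argmax()
    k=cv2.convexHull(np.argwhere(l==i)[:,::-1].astype(np.int32));hu=np.zeros_like(b);cv2.fillConvexPoly(hu,k,1)
    M=cv2.moments(((g<90)&(hu>0)&(l!=i)).astype(np.uint8),True)
    if M["m00"]:
        p=np.array([M["m10"],M["m01"]])/M["m00"]+o;print(c,"mark",p,M["m00"],onz(c,p,.052))
    if c=="top":
        d=((g<90)).astype(np.uint8);N2,l2,s2,c2=cv2.connectedComponentsWithStats(d|hu)
        j=l2[tuple(np.round(ce[i]).astype(int)[::-1])];print("disc",s2[j],onz(c,c2[j]+o,.012))
E
```

```text
[ 0.50806266 -0.11257789  0.17247146] [0.37239338 0.42074591 0.35943847] 0.06835464192542222
[ 0.5082 -0.1155  0.1725] [3.1371 0.1149 0.0024] 0.06804339371894771
yellow side [317.5714 203.6633] [313 197  10  16  98] [0.5501 0.0509]
yellow side [335.6623 206.4172] [329 200  15  15 151] [0.5892 0.0397]
yellow top [295.399  194.1777] [282 181  28  27 574] [0.5736 0.0519]
blue side [298.9607 230.5393] [284 218  31  26 636] [ 0.5047 -0.0191]
blue top [323.907  221.5206] [311 208  27  27 559] [ 0.5051 -0.0193]
red side [340.1637 249.6089] [324 236  34  28 739] [ 0.5856 -0.0741]
red top [339.557  187.3246] [333 176  15  26 228] [ 0.5908 -0.0586]
top mark [189.14893617 219.0212766 ] 47.0 [0.50828696 0.30614566 0.052     ]
disc [ 30  39  25  23 440] [0.50881768 0.31081206 0.012     ]
```

View pics/v9.png

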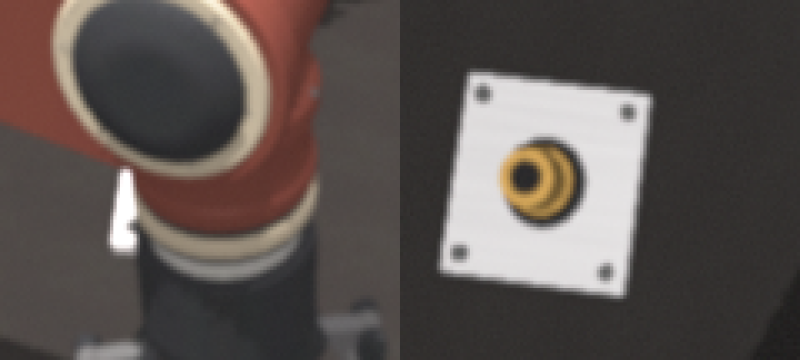

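Call:
step_arm([
  [[3,0,0,0],[4,0,0,0],[3,0,0,0],[0,0,0,0]],
])

```text
t: 24.12
tool_pos: [0.612, -0.1095, 0.1706]
tool_rot: [-3.139, -0.129, -0.002]
contact_force: [-1.1, -0.0, -0.0]
opening: 0.068
```

```bash
cat > b.py <<'E'
from h import *
from scipy.optimize import least_squares
def proj(c,X):
    c=viewer.calibration(c);v=np.array(c["R"])@X+np.array(c["t"]);p=v[:2]/v[2];p=p*(1+c["k1"]*(p@p));K=np.array(c["camera_matrix"]);return K[:2,:2]@p+K[:2,2]
S={}
for c in("side","top"):
    im=viewer.get_image(c);h=cv2.cvtColor(im,cv2.COLOR_BGR2HSV);sl=(slice(95,170),slice(255,330)) if c=="side" else (slice(180,260),slice(160,240))
    o=np.array([sl[1].start,sl[0].start]);H=h[sl];g=im[sl].max(2)
    b=((H[...,0]>8)&(H[...,0]<26)&(H[...,1]>90)).astype(np.uint8)
    N,l,st,ce=cv2.connectedComponentsWithStats(b);i=1+st[1:,4].argmax()
    k=cv2.convexHull(np.argwhere(l==i)[:,::-1].astype(np.int32));hu=np.zeros_like(b);cv2.fillConvexPoly(hu,k,1)
    # silhouette of model bushing (flange + body) rendered vs hull, fitted by position
    def sil(xy):
        P=[]
        for r,z in((.024,.012),(.024,.019),(.02,.019),(.02,.052)):
            P+=[proj(c,np.array([xy[0]+r*np.cos(a),xy[1]+r*np.sin(a),z]))-o for a in np.linspace(0,6.28,24)]
        m=np.zeros((b.shape[0]*4,b.shape[1]*4),np.uint8)
        P=((np.array(P)+.5)*4).astype(np.int32)
        for q in(P[:48],P[48:]): cv2.fillConvexPoly(m,cv2.convexHull(q.reshape(-1,1,2)),1)
        return cv2.resize(m.astype(np.float32),None,fx=.25,fy=.25,interpolation=cv2.INTER_AREA)
    best=min(((np.abs(sil((x,y))-hu).sum(),x,y) for x in np.arange(.5,.518,.001) for y in np.arange(.296,.322,.001)))
    d=((g<90)|(hu>0)).astype(np.uint8);N2,l2,s2,c2=cv2.connectedComponentsWithStats(d)
    j=l2[tuple(np.round(ce[i]).astype(int)[::-1])]
    print(c,"fit",best,hu.sum(),"dark+bush",s2[j],onz(c,c2[j]+o,.012)[:2])
E
python3 b.py; python3 look.py v10 255 95 335 165 160 180 240 250
```

```text
[ 0.60980622 -0.10945241  0.17052914] [-1.0661518  -0.17402459  0.4443797 ] 0.06858286993946366Traceback (most recent call last):
  File "b.py", line 21, in <module>
    best=min(((np.abs(sil((x,y))-hu).sum(),x,y) for x in np.arange(.5,.518,.001) for y in np.arange(.296,.322,.001)))
  File "b.py", line 21, in <genexpr>
    best=min(((np.abs(sil((x,y))-hu).sum(),x,y) for x in np.arange(.5,.518,.001) for y in np.arange(.296,.322,.001)))
                      ~~~^^^^^^^
  File "b.py", line 16, in sil
    P+=[proj(c,np.array([xy[0]+r*np.cos(a),xy[1]+r*np.sin(a),z]))-o for a in np.linspace(0,6.28,24)]
        ~~~~^^^^^^^^^^^^^^^^^^^^^^^^^^^^^^^^^^^^^^^^^^^^^^^^^^^^^
  File "b.py", line 4, in proj
    c=viewer.calibration(c);v=np.array(c["R"])@X+np.array(c["t"]);p=v[:2]/v[2];p=p*(1+c["k1"]*(p@p));K=np.array(c["camera_matrix"]);return K[:2,:2]@p+K[:2,2]
ValueError: time passes only in moves, steps and waits
```

View pics/v10.png

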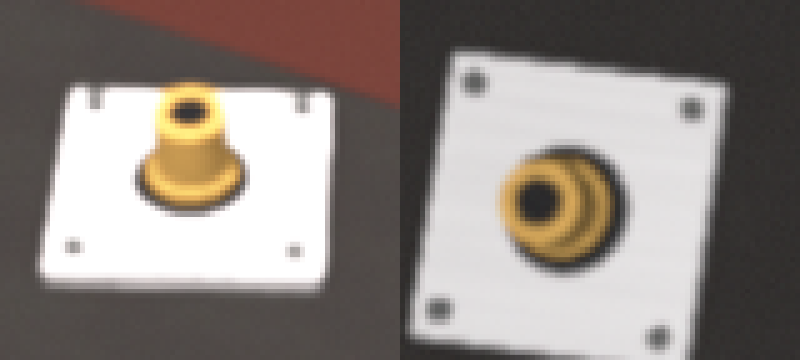

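```bash
sed -i 's/^def proj(c,X):/CAL={k:viewer.calibration(k) for k in("side","top")}\ndef proj(c,X):/; s/c=viewer.calibration(c);v=/c=CAL[c];v=/' b.py; python3 b.py
```

```text
side fit (np.float32(48.625), np.float64(0.508), np.float64(0.312)) 377 dark+bush [   0    0   75   75 3003] [0.49324092 0.27725899]
top fit (np.float32(38.1875), np.float64(0.508), np.float64(0.309)) 384 dark+bush [ 20  29  25  24 442] [0.50870417 0.31075902]
```

The bushing fits at (.508,.312) from the side and (.508,.309) from the top, against a disc centre of (.508,.310). It is upright and centred, so yellow goes back next.

Call:
step_arm([
  [[-2,-3,0,0],[-2,-3.1,0,0],[-2,-3.1,0,0],[-2,-3.1,0,0],[-2,-3.1,0,0],[-1.93,-3.14,0,0],[0,0,0,0],[0,0,0,0],[0,0,-2,0],[0,0,-2,0]],
])

```text
t: 25.2
tool_pos: [0.4899, -0.2959, 0.1331]
tool_rot: [3.136, 0.126, 0.006]
contact_force: [0.1, -0.7, -0.1]
opening: 0.0681
```

Call:
step_arm([
  [[0,0,-2,0],[0,0,-2,0],[0,0,-2,0],[0,0,-1.5,0],[0,0,-1,0],[0,0,-0.5,0],[0,0,0,0]],
])

```text
t: 25.78
tool_pos: [0.4885, -0.2948, 0.0404]
tool_rot: [-3.138, -0.127, 0.002]
contact_force: [-0.2, -0.3, 0.5]
opening: 0.0683
```

Call:
step_arm([
  [[0,0,0,0],[0,0,0,0],[0,0,0,0],[0,0,0,0],[0,0,0,0],[0,0,0,0]],
], grip=1)

```text
t: 26.28
tool_pos: [0.4898, -0.2965, 0.0428]
tool_rot: [3.138, 0.125, 0.003]
contact_force: [1.1, 2.0, 5.5]
opening: 0.0495
```

Call:
step_arm([
  [[0,0,1,0],[0,0,4,0],[0,0,4,0],[0,0,4,0],[1,3.9,0,0],[1,4,0,0],[1,4,0,0],[1,4,0,0],[1,4,0,0],[1,4,0,0]],
])

```text
t: 27.12
tool_pos: [0.5478, -0.0551, 0.1705]
tool_rot: [-3.139, -0.125, 0.003]
contact_force: [0.5, 0.2, -2.3]
opening: 0.0491
```

Call:
step_arm([
  [[1,4,0,0],[1,4,0,0],[0.5,3,0,0],[0,0,-1,0],[0,0,-3,0],[0,0,-3,0],[0,0,-2,0],[0,0,-1.5,0],[0,0,-0.5,0],[0,0,0,0]],
])

```text
t: 27.95
tool_pos: [0.5716, 0.0526, 0.0587]
tool_rot: [-3.139, -0.125, 0.009]
contact_force: [-0.4, 0.1, -3.0]
opening: 0.049
```

Call:
step_arm([
  [[0,0,-0.3,0],[0,0,-0.2,0],[0,0,-0.15,0],[0,0,-0.15,0],[0,0,-0.1,0],[0,0,-0.1,0],[0,0,0,0],[0,0,0,0]],
])

```text
t: 28.62
tool_pos: [0.5743, 0.0531, 0.0527]
tool_rot: [3.139, 0.126, 0.001]
contact_force: [-4.4, 0.1, 5.2]
opening: 0.0492
```

Call:
step_arm([
  [[0,0,0,0],[0,0,0,0],[0,0,0,0],[0,0,1,0],[0,0,3,0],[0,0,4,0],[0,0,4,0],[0,-2,0,0],[0,-4,0,0],[0,-4,0,0]],
], grip=0.2)

```text
t: 29.45
tool_pos: [0.5747, -0.0473, 0.1739]
tool_rot: [3.138, 0.13, 0.006]
contact_force: [0.4, -0.5, -0.7]
opening: 0.0685
```

Call:
step_arm([
  [[0,-4,0,0],[0,-4,0,0],[0,-4,0,0],[0,-4,0,0],[0,-4,0,0],[-0.1,-3.9,0,0],[0,0,0,0],[0,0,-2,0],[0,0,-2,0],[0,0,-2,0]],
])

```text
t: 30.28
tool_pos: [0.5733, -0.2864, 0.1118]
tool_rot: [3.138, 0.124, 0.003]
contact_force: [-1.0, 0.1, -0.9]
opening: 0.0685
```

Call:
step_arm([
  [[0,0,-2,0],[0,0,-2,0],[0,0,-1.5,0],[0,0,-1,0],[0,0,-0.5,0],[0,0,0,0]],
])

```text
t: 30.78
tool_pos: [0.5724, -0.2855, 0.0404]
tool_rot: [-3.138, -0.126, 0.002]
contact_force: [0.4, 0.1, 0.4]
opening: 0.0683
```

Call:
step_arm([
  [[0,0,0,0],[0,0,0,0],[0,0,0,0],[0,0,0,0],[0,0,0,0],[0,0,0,0]],
], grip=1)

```text
t: 31.28
tool_pos: [0.5739, -0.2866, 0.0429]
tool_rot: [3.138, 0.126, 0.004]
contact_force: [1.0, 0.2, 5.1]
opening: 0.0493
```

Call:
step_arm([
  [[0,0,1,0],[0,0,3,0],[0,0,4,0],[0,0,2,0],[0.2,4,0,0],[0.2,4,0,0],[0.2,4,0,0],[0.2,4,0,0],[0.2,3.2,0,0],[0.2,2,0,0]],
])

```text
t: 32.12
tool_pos: [0.5832, -0.0704, 0.1401]
tool_rot: [-3.137, -0.129, 0.005]
contact_force: [0.1, -0.4, -3.2]
opening: 0.0492
```

Call:
step_arm([
  [[0,0,0,0],[0,0,-2,0],[0,0,-3,0],[0,0,-2,0],[0,0,-1,0],[0,0,-0.3,0],[0,0,-0.2,0],[0,0,-0.15,0],[0,0,-0.15,0],[0,0,-0.1,0]],
])

```text
t: 32.95
tool_pos: [0.5859, -0.0743, 0.0537]
tool_rot: [3.138, 0.125, 0.004]
contact_force: [-0.1, 0.1, -2.3]
opening: 0.0489
```

Call:
step_arm([
  [[0,0,-0.05,0],[0,0,-0.05,0],[0,0,0,0],[0,0,0,0]],
])

```text
t: 33.28
tool_pos: [0.5857, -0.0742, 0.0529]
tool_rot: [3.138, 0.126, 0.002]
contact_force: [-1.9, 0.5, 6.3]
opening: 0.0492
```

Call:
step_arm([
  [[0,0,0,0],[0,0,0,0],[0,0,0,0],[0,0,1,0],[0,0,3,0],[0,0,4,0],[0,0,4,0],[-1.5,-2,0,0],[-2,-2,0,-0.125],[-2,-2,0,-0.125]],
], grip=0.2)

```text
t: 34.12
tool_pos: [0.5301, -0.1346, 0.1735]
tool_rot: [3.129, -0.274, 0.005]
contact_force: [0.0, -0.2, -0.1]
opening: 0.0683
```

Call:
step_arm([
  [[-1.5,-2,0,-0.125],[-2,-2.5,0,-0.125],[-2,-2.5,0,-0.125],[-2,-2.5,0,-0.125],[-2,-2.5,0,-0.125],[-2,-2.5,0,-0.125],[-1,-2.7,0,-0.125],[0,0,0,-0.125],[0,0,0,0],[0,0,0,0]],
], grip=0)

```text
t: 34.95
tool_pos: [0.4048, -0.3061, 0.1717]
tool_rot: [-2.621, 1.731, -0.001]
contact_force: [-0.2, 0.0, -0.7]
opening: 0.0854
```

```bash
python3 look.py v11 210 140 410 400 220 110 480 300
```

```text
[ 0.40480615 -0.30606518  0.17173287] [-0.17622106  0.00433757 -0.73757787] 0.08544812304246531
```

View pics/v11.png

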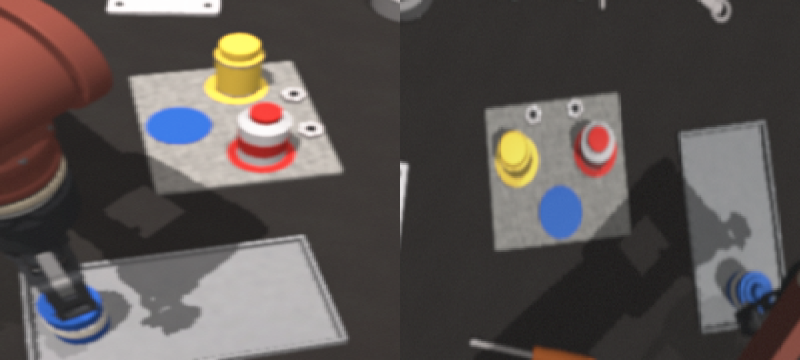

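Red and yellow stand upright on their discs. Blue is under the open gripper.

Call:
step_arm([
  [[0,0,-2,0],[0,0,-3,0],[0,0,-3,0],[0,0,-2,0],[0,0,-1.5,0],[0,0,-1,0],[0,0,-0.5,0],[0,0,0,0]],
])

```text
t: 35.72
tool_pos: [0.4047, -0.3051, 0.0405]
tool_rot: [-2.62, 1.732, 0.003]
contact_force: [-0.0, 0.7, 0.0]
opening: 0.085
```

Call:
step_arm([
  [[0,0,0,0],[0,0,0,0],[0,0,0,0],[0,0,0,0],[0,0,0,0],[0,0,0,0]],
], grip=1)

```text
t: 36.22
tool_pos: [0.4058, -0.3069, 0.0429]
tool_rot: [2.619, -1.735, 0.004]
contact_force: [0.1, 0.2, 6.3]
opening: 0.0489
```

Call:
step_arm([
  [[0,0,1,0],[0,0,3,0],[0,0,4,0],[0,0,4,0],[1.4,3.8,0,0],[1.4,3.9,0,0],[1.4,3.9,0,0],[1.4,3.9,0,0],[1.4,3.9,0,0],[1.4,3.9,0,0]],
])

```text
t: 37.05
tool_pos: [0.4884, -0.0709, 0.1611]
tool_rot: [2.619, -1.735, -0.001]
contact_force: [0.3, -0.7, -2.6]
opening: 0.0491
```

Call:
step_arm([
  [[1.3,3.7,0,0],[0.3,2.0,0,0],[0,0,0,0],[0,0,-3,0],[0,0,-3,0],[0,0,-2,0],[0,0,-1.5,0],[0,0,-0.5,0],[0,0,-0.3,0],[0,0,0,0]],
])

```text
t: 37.88
tool_pos: [0.5046, -0.0164, 0.0583]
tool_rot: [2.618, -1.735, -0.001]
contact_force: [0.9, -0.1, -0.2]
opening: 0.0489
```

Call:
step_arm([
  [[0,0,-0.2,0],[0,0,-0.15,0],[0,0,-0.15,0],[0,0,-0.1,0],[0,0,-0.05,0],[0,0,-0.05,0],[0,0,0,0],[0,0,0,0]],
])

```text
t: 38.55
tool_pos: [0.5054, -0.016, 0.0529]
tool_rot: [-2.619, 1.734, -0.001]
contact_force: [-3.6, -0.1, 7.0]
opening: 0.0495
```

Call:
step_arm([
  [[0,0,0,0],[0,0,0,0],[0,0,0,0],[0,0,0,0],[0,0,1,0],[0,0,3,0],[0,0,4,0],[0,0,4,0],[-1.4,-3.7,0,0],[-1.4,-3.9,0,0]],
], grip=0.1)

```text
t: 39.38
tool_pos: [0.4792, -0.0921, 0.1765]
tool_rot: [-2.622, 1.727, -0.013]
contact_force: [0.5, -1.0, -1.2]
opening: 0.077
```

Call:
step_arm([
  [[-1.4,-3.9,0,0],[-1.4,-3.9,0,0],[-1.4,-3.9,0,0],[-1.4,-3.9,0,0],[-1.4,-3.9,0,0],[-1.4,-3.9,0,0],[0,-3,0,0],[0,-3,0,0],[0,0,0,0],[0,0,0,0]],
])

```text
t: 40.22
tool_pos: [0.3925, -0.3872, 0.1718]
tool_rot: [-2.617, 1.738, 0.0]
contact_force: [-0.3, 0.2, 0.8]
opening: 0.0767
```

```bash
python3 look.py v12 250 95 390 275 170 130 370 270; python3 m.py | grep -A2 -E "mid|tri" ; python3 b.py
```

```text
[ 0.3924803  -0.38716345  0.17179631] [-0.27032665  0.20084042  0.75132225] 0.07672908223211063
red_bottle_mid side [(array([342.1, 234.2]), 0.96, array([ 0.5875, -0.0714]))]
red_bottle_mid top [(array([348.4, 189.1]), 0.67, array([ 0.5789, -0.0775]))]
   tri [ 0.5822 -0.077   0.0713] 0.008558273137451904
yellow_can_mid side [(array([328.5, 187.5]), 0.78, array([0.5735, 0.0522]))]
yellow_can_mid top [(array([294.2, 191.6]), 0.56, array([0.5731, 0.0516])), (array([344.4, 185.6]), 0.52, array([ 0.5874, -0.0681]))]
   tri [0.5732 0.0516 0.0646] 0.0003734096821392583
blue_cartridge_mid side [(array([295.2, 213. ]), 0.95, array([ 0.4992, -0.0111]))]
blue_cartridge_mid top [(array([325.1, 218.5]), 0.89, array([ 0.5088, -0.022 ]))]
   tri [ 0.5034 -0.0223  0.0789] 0.008466473624590727
bushing_mid side [(array([339.1, 234.8]), 0.27, array([ 0.5855, -0.0498]))]
bushing_mid top [(array([190.6, 220.7]), 0.89, array([0.5057, 0.3087]))]
   tri [ 0.6317  0.5736 -0.8451] 0.12770473889361858
spot_red side [(array([338.7, 253.7]), 0.53, array([ 0.5817, -0.0824]))]
spot_red top [(array([345. , 186.5])
[... 604 characters left out ...]
5, -0.2925])), (array([293.7, 133.3]), 0.39, array([0.509 , 0.3072]))]
side_tray top [(array([298.1, 192.6]), 0.73, array([0.5795, 0.0459])), (array([439.2, 229.6]), 0.6, array([ 0.486 , -0.3065]))]
   tri [ 0.5826  0.0341 -0.7858] 0.2367598996398532
plate side [(array([290.7, 134.7]), 0.65, array([0.5009, 0.3023]))]
plate top [(array([192.8, 224.1]), 0.68, array([0.4993, 0.3127]))]
   tri [ 0.5005  0.3165 -0.0123] 0.0007918044320453414
side fit (np.float32(46.25), np.float64(0.508), np.float64(0.312)) 386 dark+bush [   0    0   75   75 3697] [0.50265941 0.30326748]
top fit (np.float32(38.1875), np.float64(0.508), np.float64(0.309)) 384 dark+bush [ 20  29  25  23 440] [0.50881768 0.31081206]
```

View pics/v12.png

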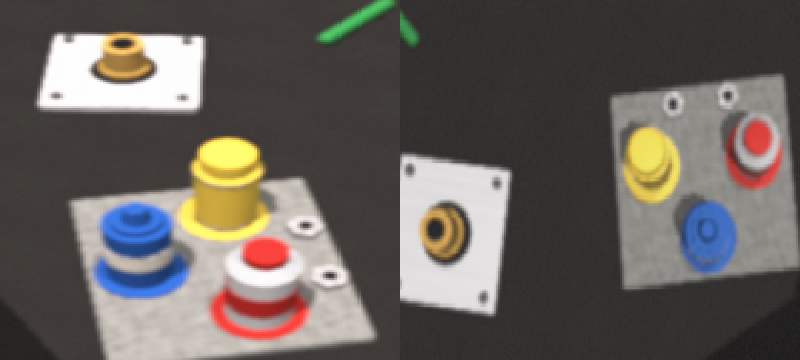

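All three containers stand upright on their own discs, and the bushing stands in the middle of the black disc. The gripper is clear, so I'm handing the job in.

```bash
python3 -c "
from station import ctrl; print(ctrl.finish_job())"
```

```text
the job is handed in; nothing more can be done
None
```

I finished the job in about 41 s of the 141 s allowed and handed it in. I moved blue, red and yellow into the side tray, then set the bushing on the plate. After that I put yellow, red and blue back, each at the same gripper position it was first picked up from.

- **Bushing:** the last check put it at (0.508, 0.312) from the side and (0.508, 0.309) from the top. The black disc's centre is at about (0.508, 0.310), so it is centred to about 2 mm.
- **Containers:** the final pictures show all three upright on their own discs, with the tray empty and the gripper clear.
- **Forces:** readings at the end of each move stayed around 7 N or less per axis, and every set-down ended in light contact before release.
- **Checks that disagreed:**
  - The network points for red and blue differed between the two views by up to about 11 mm.
  - The last side-view reports for the bushing and the tray in the top view were mistaken identities.
  - An early reading of the bushing's black mark was 4 mm off.
  - I relied on the outline fit for the bushing. For the containers I relied on the repeated gripper positions and the pictures.

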